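Find the bag mixer's loose bolt and hold its cover open

ROBOT

A 6-joint arm with a two-finger parallel gripper is mounted at the origin on the work surface. World frame = base frame: x ahead of the robot, y to its left, z up, the work surface at z = 0. Lengths are in mm, angles in rad, forces in N, time in s.
With the tool pointing down it reaches from about 400 to 925 mm from the base axis. Payload 12.5 kg.
Tool frame: the origin (TCP) lies on the centre line of the jaws, within the pads' length; the fingertips stand 25 mm ahead of it and the grasp point (between the pads) lies 6 mm ahead of it (env.tip_extent is the distance from the TCP to the fingertips, in mm); x points along the fingers, z is the direction in which the jaws open and shut, and the axes are right-handed (so a half turn about x gives the same grasp; the last joint's range is limited). The gripper opens to 95 mm and grips with 3 to 60 N. Pads are 20 mm wide; open, the fingers measure 119 mm over their backs; the gripper's body (75 mm by 180 mm) begins 59 mm behind the grasp point.
Start: joints at [1.09, 0.491, 1.559, -0, 1.092, -0.106], TCP at [228.789, 581.639, 200.661] pointing down, gripper open.
Joint ranges: [-3.1, 3.1], [-0.84, 2.19], [0.05, 2.79], [-1.13, 4.28], [0.06, 2.93], [-2.69, 2.69]. Speed limits (rad/s): [2.22, 2.22, 2.79, 3.14, 3.14, 3.14].

INTERFACE

Orientations are given as [roll, pitch, yaw] about the fixed x, y, z axes, in that order (R = Rz(yaw) Ry(pitch) Rx(roll)).
In Python, from cell import env gives the robot as it stands.
- The arm moves only by the tool step_arm, never from a script. Its argument "rows" is a list of rows, each a list of 6 numbers: the shift along the tool's x, y, z in mm, then the turn, a rotation vector about the tool's x, y, z in rad. In form: [[x, y, z, wx, wy, wz], ...]. A call has 1 to 8 rows; each row shifts and turns the pose as measured when the row begins, along the tool's axes as they then stand; what a row does not reach is not made up. A row lasts 1/8 s, in which the tool goes at most 62.5 mm and 10.7 degrees, less where a joint would pass 70% of its speed; a pose out of reach is approached as far as the arm can. A call is refused whole if a number of a shift passes 62.5 or a number of a turn 0.188, either way. A call with a gripper value outside its range is refused whole. "grip" is the finger opening in mm, from 0 to 95.1, set as the call begins (left out, the last holds). The fingers move at their own pace and stop on an object; the grip force is fixed at half the most. Time passes only in rows, so rows that do not move let the fingers close. It gives the time, the measured TCP pose, the force and the opening at its end, in the units of the state.
- env.state(): the state, without advancing time (a new reading comes with each control period).
- env.read_camera(name): name is "side" or "top" or "wrist"; returns the picture (480x640x3 uint8, red, green, blue); there is no depth.
- env.get_calibration(name): a dict with "fx", "fy", "cx", "cy" (pixels), "D" ([k1, k2, p1, p2, k3] as OpenCV has them; the pictures are not rectified), "pose" (4x4, takes a point from camera to world coordinates); the wrist camera has in their place "hand_eye" (4x4, takes a point from camera to tool coordinates, whose origin is the TCP and whose axes are the tool frame's). Camera axes: x right, y down, z forward; pixel columns grow to the right and rows downward; lengths in mm; the calibration is good to about 2 mm. A picture is of the moment at which its call begins: read the wrist's pose just before it. get_calibration takes no time and is no camera call.
- env.job_done(): hands the job in, once; it reports no verdict.
The state is a dict: "t": time; "joints": joint angles; "qvel": joint speeds; "tau": joint torques, N m; "eef_pos": TCP position; "tcp_rot": TCP orientation; "ft_force": force on the tool from outside, world axes, zero at the start; "moment": the same for the moment, N m; "opening": opening from 0.0 (shut) to 1.0 (fully open).
Only numpy, scipy, OpenCV 4.12 (cv2) and the standard library are available. Lean on these libraries where they do the work, as an engineer would, in place of code of your own. Each camera call takes 0.05 s, during which the arm holds its last target.

TASK

One of the three bolts on the bag mixer has come loose: tap down on the bolt heads to find the one that gives, and push that one down all the way. Then lift that bolt's hinged cover by its handle to clearly more than half open and finish while still holding it up, steady, so that a colleague can get a wrench in. Leave the other two covers shut, and do not disturb the bowl, the bottle and the tube rack.

Things in the scene. Friction and masses are not known exactly. Their poses are not given: they have to be found in the camera images.
- mixer: White bag mixer, fixed. Its x points from front (robot side) to back, y left, z up; origin on the work surface under the middle bolt. Front deck (x -75 to 75 mm) 420 wide, 45 high; housing behind (x 75 to 185) up to 76 high. Three upright bolts in a row at x = 0: left (y = 125 mm), middle (0), right (-125), each poking up through the window of its own blue hinged cover.
- bolt_left_top (a point): Centre of the top face of the left bolt's round steel head, 22 mm across; 78 mm above the work surface and 18 mm above the shut cover. Cover handle bar: 50 mm in front of it (towards mixer -x), 18 mm higher.
- bolt_left (a joint): How far the left bolt has sunk (m), 0 at the start. A tight bolt is rigid (gives under 1.5 mm). The one loose bolt sinks 7 mm to a stop when its head is pushed down with more than about 3 N, and stays down. Which one is loose differs from run to run and cannot be seen before pushing.
- cover_left_handle (a point): Middle of the left cover's handle: a round steel bar 10 mm thick, parallel to mixer y, free length 50 mm between its two posts, its centre 36 mm above the cover's top face (96 mm above the work surface when shut); 31 mm clear space under it. Pinched from above (fingers closing along mixer x) it turns between the fingers as the cover swings.
- cover_left_hinge (a point): Middle of the left cover's hinge line, which runs parallel to mixer y, 57.5 mm above the work surface, 40 mm behind the bolt. With the cover shut the handle is 90 mm in front of it and 38.5 mm above it.
- cover_left (a joint): Opening angle of the left cover (rad): 0 shut (flat), 1.2 fully open at its stop; the front, handle end swings up and back. Blue plastic frame 110 mm long, 70 mm wide, 5 mm thick, 70 to 130 g; falls shut when let go, at any angle.
- bolt_middle_top (a point): Centre of the top face of the middle bolt's round steel head, 22 mm across; 78 mm above the work surface and 18 mm above the shut cover. Cover handle bar: 50 mm in front of it (towards mixer -x), 18 mm higher.
- bolt_middle (a joint): How far the middle bolt has sunk (m), 0 at the start. A tight bolt is rigid (gives under 1.5 mm). The one loose bolt sinks 7 mm to a stop when its head is pushed down with more than about 3 N, and stays down. Which one is loose differs from run to run and cannot be seen before pushing.
- cover_middle_handle (a point): Middle of the middle cover's handle: a round steel bar 10 mm thick, parallel to mixer y, free length 50 mm between its two posts, its centre 36 mm above the cover's top face (96 mm above the work surface when shut); 31 mm clear space under it. Pinched from above (fingers closing along mixer x) it turns between the fingers as the cover swings.
- cover_middle_hinge (a point): Middle of the middle cover's hinge line, which runs parallel to mixer y, 57.5 mm above the work surface, 40 mm behind the bolt. With the cover shut the handle is 90 mm in front of it and 38.5 mm above it.
- cover_middle (a joint): Opening angle of the middle cover (rad): 0 shut (flat), 1.2 fully open at its stop; the front, handle end swings up and back. Blue plastic frame 110 mm long, 70 mm wide, 5 mm thick, 70 to 130 g; falls shut when let go, at any angle.
- bolt_right_top (a point): Centre of the top face of the right bolt's round steel head, 22 mm across; 78 mm above the work surface and 18 mm above the shut cover. Cover handle bar: 50 mm in front of it (towards mixer -x), 18 mm higher.
- bolt_right (a joint): How far the right bolt has sunk (m), 0 at the start. A tight bolt is rigid (gives under 1.5 mm). The one loose bolt sinks 7 mm to a stop when its head is pushed down with more than about 3 N, and stays down. Which one is loose differs from run to run and cannot be seen before pushing.
- cover_right_handle (a point): Middle of the right cover's handle: a round steel bar 10 mm thick, parallel to mixer y, free length 50 mm between its two posts, its centre 36 mm above the cover's top face (96 mm above the work surface when shut); 31 mm clear space under it. Pinched from above (fingers closing along mixer x) it turns between the fingers as the cover swings.
- cover_right_hinge (a point): Middle of the right cover's hinge line, which runs parallel to mixer y, 57.5 mm above the work surface, 40 mm behind the bolt. With the cover shut the handle is 90 mm in front of it and 38.5 mm above it.
- cover_right (a joint): Opening angle of the right cover (rad): 0 shut (flat), 1.2 fully open at its stop; the front, handle end swings up and back. Blue plastic frame 110 mm long, 70 mm wide, 5 mm thick, 70 to 130 g; falls shut when let go, at any angle.
- bowl: Steel bowl, 100 mm across, 40 mm high, left of the mixer; origin at the centre of its underside. To be left alone.
- bottle: Amber bottle, 54 mm across, 120 mm high, right of the mixer; origin at the centre of its underside. To be left alone.
- tube_rack: White rack with capped sample tubes, 70 x 120 mm, 82 mm high, near the robot on its left; origin at the centre of its underside. To be left alone.

How it is judged:
By the outcome, as a careful person would: the job done as asked, in the order asked, and still so for the second after the job is handed in, while the arm keeps its last pose, push and grip.
It also fails if it takes over 51 s, if anything falls off the work surface, if the arm or the gripper's body presses on something with over 40 N, if the wrist force passes 120 N, or if a joint passes its speed limit or range.

## Working session

There is one attempt and no reset: what is moved stays moved. The work goes in short steps, Python scripts to look and compute and a tool call to move; the robot and the scene stay as the last step left them, time stands still between calls to the robot, and variables do not carry over. Pictures are saved under pics/ and viewed, and the job is handed in when it is done.

Besides the shell and the picture viewer there is one more tool, called after "Emit:" as name(argument=value, ...) on one line, values as JSON. step_arm: Moves the arm, as the interface text tells. Its arguments: {"type":"object","properties":{"rows":{"type":"array","items":{"type":"array","items":{"type":"number"}}},"grip":{"type":"number"}},"required":["rows"]}

```bash
ls; mkdir -p pics; python3 - <<'E'
from cell import env
import cv2
print(env.state(), env.tip_extent)
for n in ["top","side","wrist"]:
    im=env.read_camera(n); cv2.imwrite(f"pics/{n}0.png",im[:,:,::-1])
    print(n,env.get_calibration(n))
E
```

```text
pics
{'t': 0.0, 'joints': array([ 1.09043128e+00,  4.91539699e-01,  1.55947113e+00,  4.14057109e-05,
        1.09169658e+00, -1.05598917e-01]), 'qvel': array([-0.00086965, -0.00100774,  0.00122105, -0.00077674, -0.00345164,
        0.00023549]), 'tau': array([ 7.44298977e-04, -6.12640285e+01, -2.58183932e+01,  6.92708208e-02,
        4.81532549e-02, -7.19818786e-05]), 'eef_pos': array([228.62786541, 581.39362922, 200.06663013]), 'tcp_rot': array([ 3.00306364,  1.56968096, -2.08411058]), 'ft_force': array([-0.25059142,  0.09811429, -0.91608422]), 'moment': array([-0.05804491,  0.03767575, -0.02099756]), 'opening': 1.002389425717218} 25.0
top {'fx': 496.35299085390704, 'fy': 496.35299085390704, 'cx': 324.7607715846309, 'cy': 238.90265458249385, 'D': array([-0.11762994,  0.        ,  0.        ,  0.        ,  0.        ]), 'pose': array([[-1.57352726e-01, -9.65173203e-01,  2.08999540e-01,
         2.31986910e+02],
       [-9.87532993e-01,  1.54713905e-01, -2.90206050e-02,
         1.46844632e+01],
       [-4.32522481e-03, -2.10960413e-01, -9.77485037e-01,
         1.23735025e+03],
     
[... 461 characters left out ...]
9136476e-02, -8.65917593e-01, -4.99865805e-01,
         7.77298536e+02],
       [ 0.00000000e+00,  0.00000000e+00,  0.00000000e+00,
         1.00000000e+00]])}
wrist {'fx': 414.5393918482951, 'fy': 414.5393918482951, 'cx': 315.54585448625824, 'cy': 246.1689970083822, 'D': array([-0.05373175,  0.        ,  0.        ,  0.        ,  0.        ]), 'hand_eye': array([[ 3.44178883e-04, -2.53859397e-01,  9.67241070e-01,
        -1.83791021e+02],
       [-6.31916564e-04, -9.67240990e-01, -2.53859151e-01,
         7.10301475e+01],
       [ 9.99999741e-01, -5.23842695e-04, -4.93321882e-04,
         2.07566964e-01],
       [ 0.00000000e+00,  0.00000000e+00,  0.00000000e+00,
         1.00000000e+00]])}
```

View pics/top0.png

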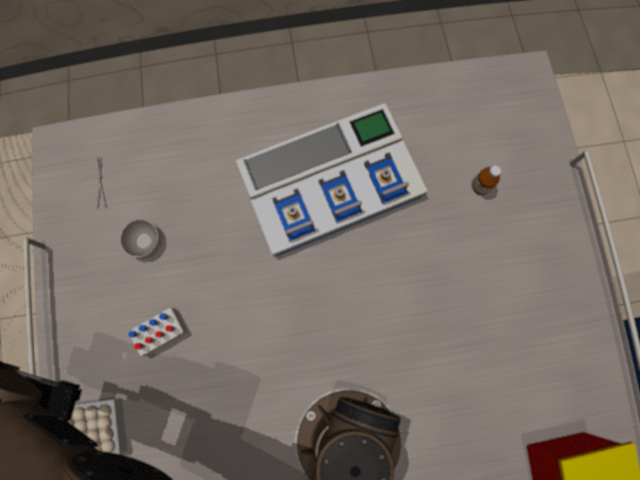

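View pics/side0.png

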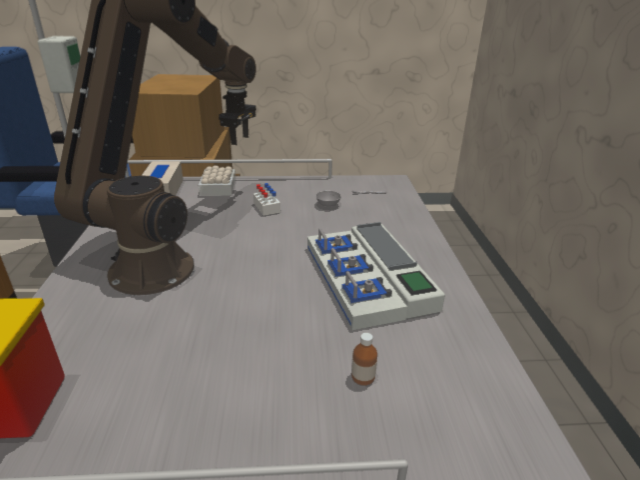

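View pics/wrist0.png

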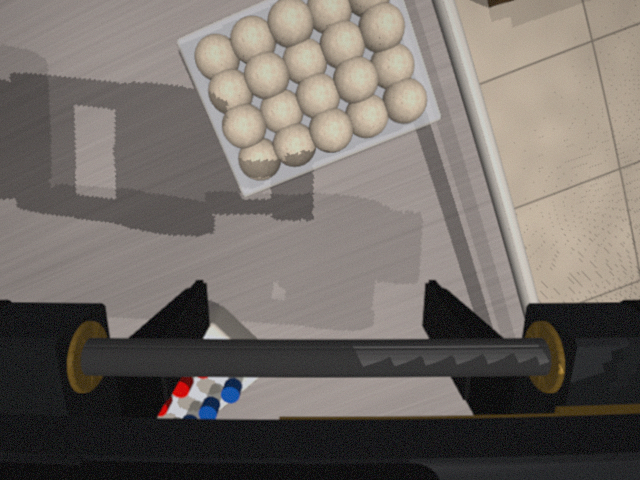

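The top view shows the mixer at about (240–427, 104–254) px, with covers near (294,213), (340,195) and (386,177). The bowl, bottle and rack are clear of it. I'll enlarge the mixer and measure.

```bash
cat > h.py <<'E'
from cell import env
import numpy as np, cv2
from scipy.spatial.transform import Rotation as R
def ray(name,uv,T=None):
    c=env.get_calibration(name)
    K=np.array([[c['fx'],0,c['cx']],[0,c['fy'],c['cy']],[0,0,1]])
    p=cv2.undistortPoints(np.array(uv,float).reshape(-1,1,2),K,np.array(c['D'])).reshape(-1,2)
    P=c['pose'] if T is None else T@c['hand_eye']
    d=np.c_[p,np.ones(len(p))]@P[:3,:3].T
    return P[:3,3],d
def plane(name,uv,z,T=None):
    o,d=ray(name,uv,T); s=(z-o[2])/d[:,2]
    return o+d*s[:,None]
def proj(name,X,T=None):
    c=env.get_calibration(name)
    K=np.array([[c['fx'],0,c['cx']],[0,c['fy'],c['cy']],[0,0,1]])
    P=c['pose'] if T is None else T@c['hand_eye']
    Pi=np.linalg.inv(P)
    return cv2.projectPoints(np.array(X,float).reshape(-1,1,3),cv2.Rodrigues(Pi[:3,:3])[0],Pi[:3,3],K,np.array(c['D']))[0].reshape(-1,2)
def tcp():
    s=env.state(); T=np.eye(4); T[:3,:3]=R.from_euler('xyz',s['tcp_rot']).as_matrix(); T[:3,3]=s['eef_pos']; return T
E
python3 - <<'E'
from h import *
im=cv2.imread('pics/top0.png')
c=im[90:270,225:440]; cv2.imwrite('pics/topz.png',cv2.resize(c,None,fx=3.3,fy=3.3,interpolation=cv2.INTER_CUBIC))
im2=cv2.imread('pics/side0.png')
c=im2[215:330,295:450]; cv2.imwrite('pics/sidez.png',cv2.resize(c,None,fx=5,fy=5,interpolation=cv2.INTER_CUBIC))
hsv=cv2.cvtColor(im,cv2.COLOR_BGR2HSV)
m=cv2.inRange(hsv,(100,120,60),(125,255,255)); m[:, :230]=0; m[:,440:]=0;m[280:]=0
n,l,st,ce=cv2.connectedComponentsWithStats(m)
print(st,ce)
# white deck
m=cv2.inRange(im,(165,165,165),(255,255,255)); m[:, :230]=0; m[:,440:]=0;m[280:]=0
cs,_=cv2.findContours(m,0,2); k=max(cs,key=cv2.contourArea); print(cv2.minAreaRect(k), cv2.approxPolyDP(cv2.convexHull(k),3,True).reshape(-1,2))
E
```

```text
[[     0      0    640    480 305541]
 [   367    158     36     39    415]
 [   322    176     35     39    402]
 [   382    189     26     14    146]
 [   275    194     35     36    394]
 [   336    207     25     14    149]
 [   289    226     26     14    153]] [[319.38437395 239.72654734]
 [383.78795181 174.38554217]
 [338.05223881 191.94278607]
 [393.93835616 194.67123288]
 [291.60152284 210.31979695]
 [347.6442953  213.22147651]
 [300.68627451 232.16993464]]
((338.25860595703125, 195.89657592773438), (56.451385498046875, 165.4545440673828), 68.19859313964844) [[403 143]
 [424 190]
 [272 252]
 [252 200]]
```

View pics/topz.png

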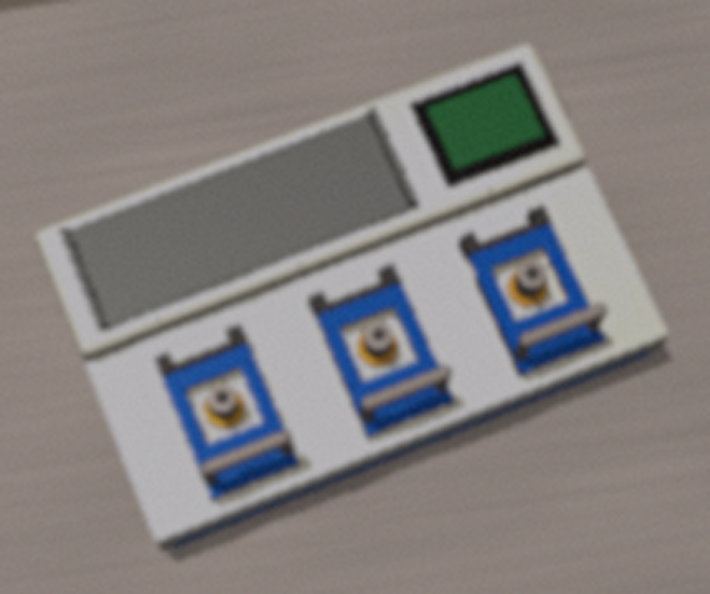

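View pics/sidez.png

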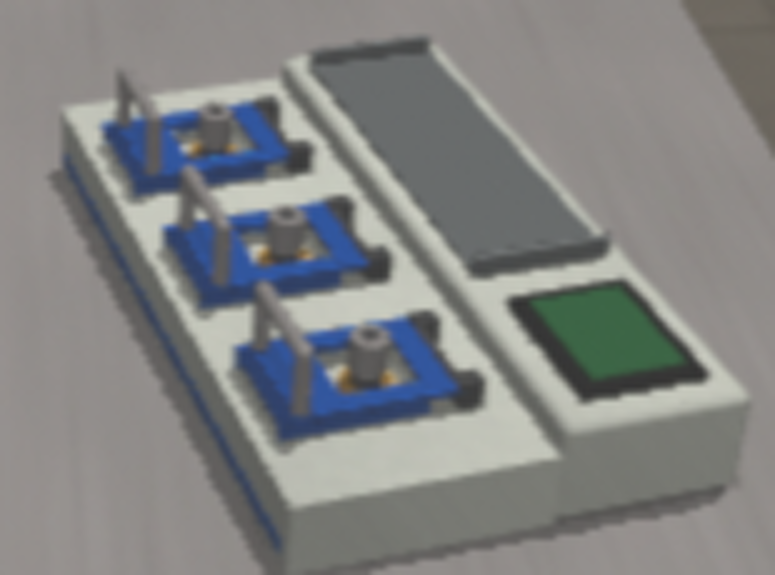

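```bash
python3 - <<'E'
from h import *
f=lambda a,s,o:(np.array(a,float)+.5)/s-.5+o
t=f([(227,400),(379,340),(530,278)],3.3,(225,90)); s=f([(215,110),(287,215),(368,335)],5,(295,215))
A=plane('top',t,78); B=plane('side',s,78)
print(A.round(1),B.round(1),sep='\n')
for a,b in zip(t,s):
    o1,d1=ray('top',a);o2,d2=ray('side',b);d1=d1[0];d2=d2[0]
    k=np.linalg.lstsq(np.c_[d1,-d2],o2-o1,rcond=None)[0]
    p,q=o1+k[0]*d1,o2+k[1]*d2; print('tri',((p+q)/2).round(1),np.linalg.norm(p-q).round(1))
for Q in(A,B): v=Q[0]-Q[2]; print(np.linalg.norm(v),np.degrees(np.arctan2(-v[0],v[1])))
C=plane('top',f([(160,543),(667,337)],3.3,(225,90)),45); print(C.round(1)); v=C[0]-C[1]; print(np.linalg.norm(v),np.degrees(np.arctan2(-v[0],v[1])))
H=f([(248,457),(405,393),(563,328)],3.3,(225,90)); H=plane('top',H,96+5); print('H',H.round(1))
T=tcp(); print(T.round(3))
E
```

```text
[[ 560.5   44.2   78. ]
 [ 588.2  -73.4   78. ]
 [ 618.3 -192.9   78. ]]
[[ 566.2   50.3   78. ]
 [ 595.6  -73.5   78. ]
 [ 623.6 -194.3   78. ]]
tri [562.8  44.3  80.5] 5.8
tri [592.2 -73.5  76.9] 7.1
tri [ 621.4 -193.3   76.5] 5.0
244.11602707183738 13.698984952141934
251.2082727906045 13.188252373846673
[[ 469.1  110.    45. ]
 [ 566.3 -293.9   45. ]]
415.4264173942818 13.528525541283468
H [[ 509.9   34.9  101. ]
 [ 538.8  -83.6  101. ]
 [ 569.1 -205.5  101. ]]
[[-0.00000e+00 -9.31000e-01  3.66000e-01  2.28691e+02]
 [-1.00000e-03  3.66000e-01  9.31000e-01  5.81456e+02]
 [-1.00000e+00  0.00000e+00 -1.00000e-03  2.00191e+02]
 [ 0.00000e+00  0.00000e+00  0.00000e+00  1.00000e+00]]
```

Emit:
step_arm(rows=[[-4,-36,-30,0.12,0,0],[-4,-39,-25,0.12,0,0],[-4,-42,-20,0.12,0,0],[-4,-44,-15,0.12,0,0],[-4,-46,-10,0.12,0,0],[-4,-47,-4,0.12,0,0],[-4,-47,1,0.12,0,0],[-4,-46,7,0.12,0,0]], grip=0)

```text
t: 1.15
eef_pos: [409.0, 244.0, 231.5]
tcp_rot: [-2.393, 1.568, -2.183]
ft_force: [-0.1, 1.6, 0.5]
opening: 0.215
```

```bash
cat >> h.py <<'E'
def to(p,psi=13.5):
    T=tcp(); d=np.array(p,float)-T[:3,3]
    w=R.from_euler('z',psi,degrees=True).as_matrix()
    D=np.array([[0,0,1],[0,1,0],[-1,0,0]],float).T  # placeholder cols
    Rt=np.c_[[0,0,-1],w[:,1],w[:,0]]  # x down, y=mixer y, z=mixer x
    rv=R.from_matrix(T[:3,:3].T@Rt).as_rotvec()
    s=env.state()
    print('t',round(s['t'],2),'pos',T[:3,3].round(1),'F',s['ft_force'].round(1),'open',round(95.1*s['opening'],1))
    print('shift',(T[:3,:3].T@d).round(1),'rot',rv.round(3))
E
python3 -c "
from h import *
to((592,-73,240))"
```

```text
t 1.15 pos [409.  244.  231.5] F [-0.1  1.6  0.5] open 20.5
shift [  -8.  -348.2  112.7] rot [-0.025 -0.002  0.002]
```

Emit:
step_arm(rows=[[-2,-52,15,-0.003,0,0],[-2,-52,15,-0.003,0,0],[-2,-52,15,-0.003,0,0],[-2,-52,15,-0.003,0,0],[-2,-52,15,-0.003,0,0],[-2,-52,15,-0.003,0,0],[-2,-52,15,-0.003,0,0],[0,-25,15,0,0,0]])

```text
t: 2.15
eef_pos: [615.3, -124.0, 246.3]
tcp_rot: [-2.542, 1.568, -2.314]
ft_force: [-0.1, 0.9, -0.0]
opening: 0.006
```

```bash
python3 - <<'E'
from h import *
to((592,-73,240))
T=tcp(); im=env.read_camera('wrist'); cv2.imwrite('pics/wrist1.png',im[:,:,::-1]); np.save('T1.npy',T)
print(proj('wrist',[(592,-73,78),(562,46,78),(538,-83,101)],T))
E
```

```text
t 2.15 pos [ 615.3 -124.   246.3] F [-0.1  0.9 -0. ] open 0.5
shift [  6.2  54.9 -11.2] rot [-0.007 -0.002  0.002]
[[302.4161717  157.47469166]
 [298.26593407  -3.48740535]
 [231.10889671 155.90677212]]
```

View pics/wrist1.png

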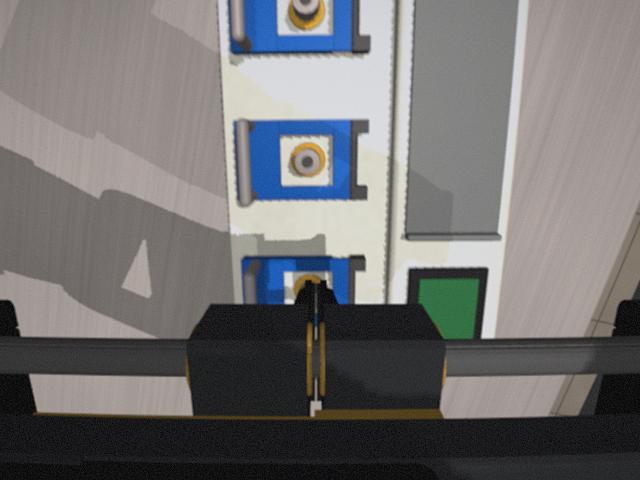

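The wrist view shows the middle bolt head at (308,160), the left bolt head at about (304,6), and the middle handle bar running from (240,122) to (247,204).

```bash
python3 - <<'E'
from h import *
T=np.load('T1.npy')
B=plane('wrist',[(308,160),(305,6)],78,T);print(B.round(1))
v=B[1]-B[0];print(np.linalg.norm(v),np.degrees(np.arctan2(-v[0],v[1])))
H=plane('wrist',[(240,122),(247,204),(234,5),(239,40)],101,T);print(H.round(1))
v=H[0]-H[1];print(np.linalg.norm(v),np.degrees(np.arctan2(-v[0],v[1])))
# long straight edge: deck/housing groove col
E=plane('wrist',[(396,0),(388,300)],45,T);v=E[0]-E[1];print(np.degrees(np.arctan2(-v[0],v[1])))
E
```

```text
[[597.  -74.   78. ]
 [568.6  40.5  78. ]]
117.96341786597807 13.943118434863617
[[ 540.1  -56.3  101. ]
 [ 557.2 -117.4  101. ]
 [ 520.2   23.8  101. ]
 [ 528.3    1.1  101. ]]
63.45926805364554 15.671948572331798
13.921586897214558
```

```bash
python3 -c "
from h import *
to((594.5,-74,115),13.8)"
```

```text
t 2.2 pos [ 617.  -125.6  245.7] F [-2.4 -1.1 -0.8] open 0.4
shift [130.6  55.6 -10. ] rot [-0.013 -0.002  0.002]
```

Emit:
step_arm(rows=[[20,20,-4,-0.013,0,0],[25,20,-4,0,0,0],[25,12,-2,0,0,0],[25,3,0,0,0,0],[20,0,0,0,0,0],[12,0,0,0,0,0],[0,0,0,0,0,0]])

```text
t: 3.08
eef_pos: [592.9, -73.6, 113.3]
tcp_rot: [-2.865, 1.567, -2.626]
ft_force: [0.7, 0.5, -0.4]
opening: 0.004
```

```bash
python3 -c "
from h import *
to((594.5,-74,115),13.8)
im=env.read_camera('side'); c=im[190:330,295:450]; cv2.imwrite('pics/side1.png',cv2.resize(c,None,fx=4,fy=4,interpolation=cv2.INTER_CUBIC)[:,:,::-1])
im=env.read_camera('wrist');cv2.imwrite('pics/wrist2.png',im[:,:,::-1])"
```

```text
t 3.08 pos [592.9 -73.6 113.3] F [ 0.7  0.5 -0.4] open 0.4
shift [-1.7 -0.8  1.5] rot [-0.002 -0.004  0.001]
```

View pics/side1.png

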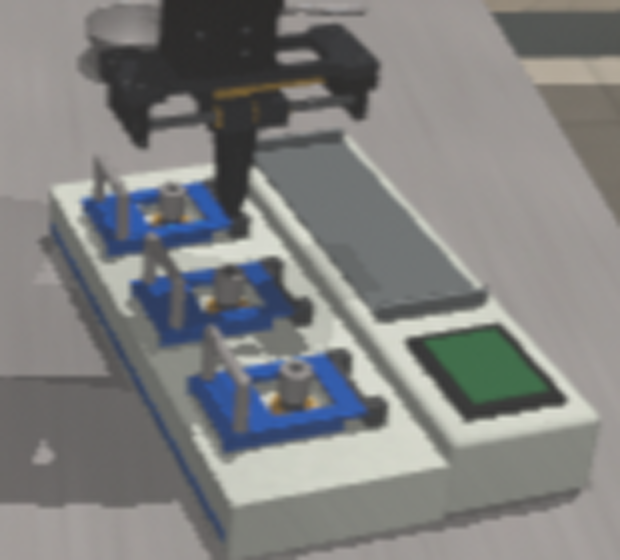

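View pics/wrist2.png

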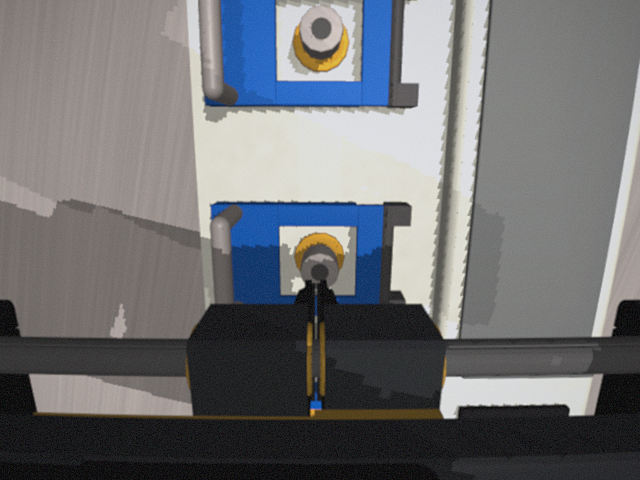

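The wrist view shows the tip just short of the middle head, visible at about (319,270). The left head is at (321,28).

```bash
python3 - <<'E'
from h import *
T=tcp()
print(plane('wrist',[(319,268),(321,28)],78,T).round(1), proj('wrist',[T[:3,3]-[0,0,25],T[:3,3]-[0,0,25]+10*T[:3,1]],T))
im=cv2.imread('pics/wrist2.png')[180:320,230:410];cv2.imwrite('pics/w2z.png',cv2.resize(im,None,fx=4,fy=4,interpolation=cv2.INTER_CUBIC))
E
```

```text
[[595.2 -72.5  78. ]
 [566.9  47.   78. ]] [[315.28509124 275.98484695]
 [315.2699504  257.90953872]]
```

View pics/w2z.png

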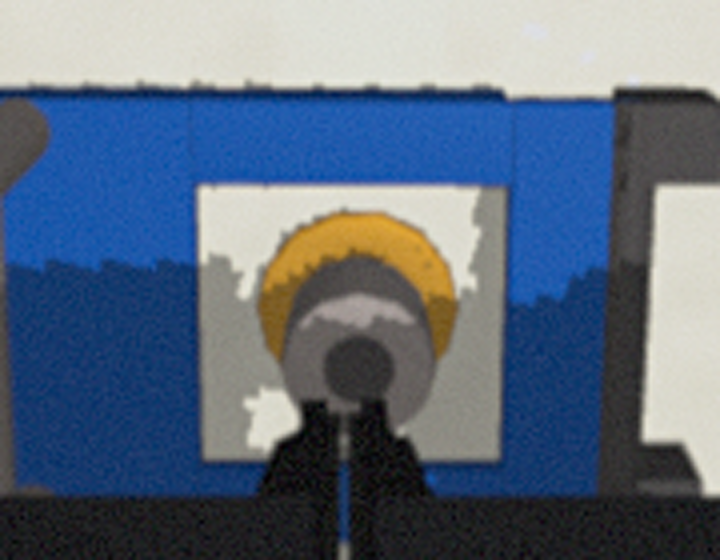

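```bash
python3 - <<'E'
from h import *
T=tcp();p=T[:3,3]
for x in (25,0,-15): print(x,(proj('side',[p-[0,0,x]])-[295,190])*4)
print((proj('side',[(594.5,-74,78)])-[295,190])*4)
E
```

```text
25 [[225.87075373 257.14195508]]
0 [[227.71824454 227.17913663]]
-15 [[228.84369826 208.92281185]]
[[226.5805687  270.80238479]]
```

Both the side and wrist views suggest the visible fingertips sit higher than the stated 25 mm. I'll probe slowly and let contact settle it.

Emit:
step_arm(rows=[[4,1,1.5,0,0,0],[3,0,0,0,0,0],[2,0,0,0,0,0],[1,0,0,0,0,0]])

```text
t: 3.68
eef_pos: [595.4, -72.6, 105.5]
tcp_rot: [-1.541, 1.567, -1.302]
ft_force: [-0.1, 0.1, 0.4]
opening: 0.003
```

Emit:
step_arm(rows=[[2,0,0,0,0,0],[1.5,0,0,0,0,0]])

```text
t: 3.92
eef_pos: [595.5, -72.6, 101.8]
tcp_rot: [-1.507, 1.567, -1.268]
ft_force: [0.3, -0.6, 0.1]
opening: 0.007
```

Emit:
step_arm(rows=[[2,0,0,0,0,0],[2,0,0,0,0,0]])

```text
t: 4.18
eef_pos: [595.5, -72.7, 97.6]
tcp_rot: [-1.497, 1.567, -1.258]
ft_force: [0.1, -0.2, 1.0]
opening: 0.002
```

```bash
python3 - <<'E'
from h import *
T=tcp();p=T[:3,3];print(p,env.state()['ft_force'])
print((proj('side',[p-[0,0,25],p,p+[0,0,15]])-[295,190])*4)
im=env.read_camera('side'); c=im[190:330,295:450]; cv2.imwrite('pics/side2.png',cv2.resize(c,None,fx=4,fy=4,interpolation=cv2.INTER_CUBIC)[:,:,::-1])
E
```

```text
[595.48387907 -72.65768714  97.56708296] [ 0.12724667 -0.22720526  0.97778516]
[[227.30401529 276.15992507]
 [229.15206662 246.59678601]
 [230.2777437  228.58589887]]
```

View pics/side2.png

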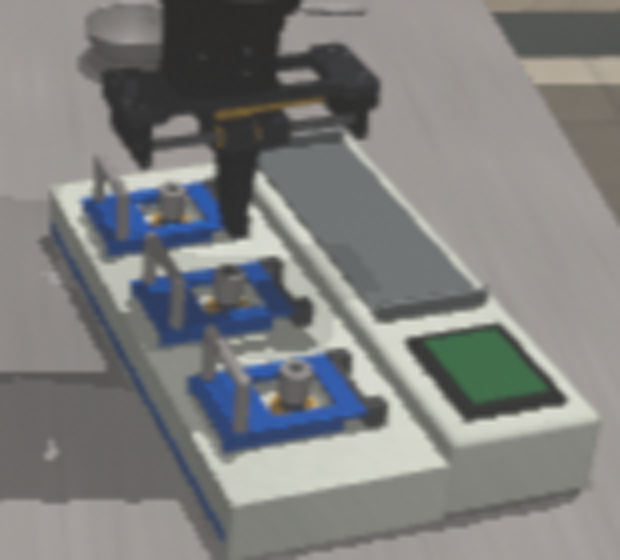

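The tip is visibly still well above the head and there is no force, so the stated tip offset is wrong by roughly 25–35 mm. I'll keep going down, checking force.

Emit:
step_arm(rows=[[4,0,0,0,0,0],[4,0,0,0,0,0],[4,0,0,0,0,0]])

```text
t: 4.6
eef_pos: [595.4, -72.7, 84.6]
tcp_rot: [-1.529, 1.567, -1.29]
ft_force: [0.2, -0.2, -0.0]
opening: 0.004
```

Emit:
step_arm(rows=[[3,0,0,0,0,0],[2,0,0,0,0,0]])

```text
t: 4.85
eef_pos: [595.3, -72.7, 79.0]
tcp_rot: [-1.654, 1.568, -1.415]
ft_force: [-0.6, -0.3, -0.8]
opening: 0.003
```

```bash
python3 - <<'E'
from h import *
T=tcp();p=T[:3,3];print(p,env.state()['ft_force'])
im=env.read_camera('wrist');cv2.imwrite('pics/wrist3.png',im[160:320,200:420,::-1].repeat(3,0).repeat(3,1))
im=env.read_camera('side'); c=im[190:330,295:450]; cv2.imwrite('pics/side3.png',cv2.resize(c,None,fx=4,fy=4,interpolation=cv2.INTER_CUBIC)[:,:,::-1])
E
```

```text
[595.33123551 -72.69832845  78.96522848] [-0.64194299 -0.25990976 -0.79786966]
```

View pics/side3.png

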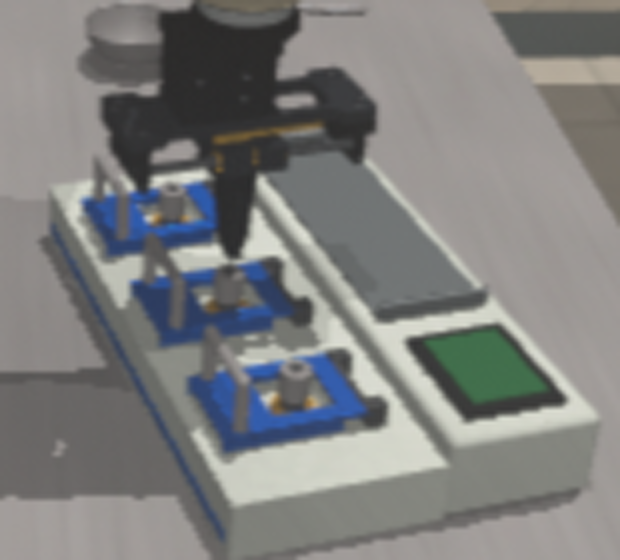

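View pics/wrist3.png

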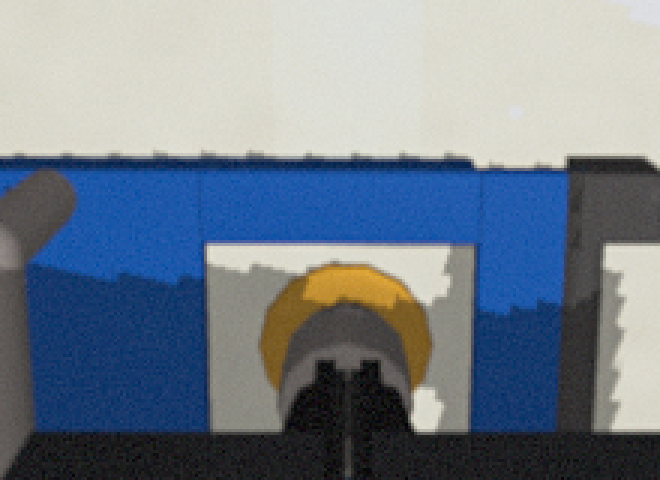

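Emit:
step_arm(rows=[[2.5,0,0,0,0,0],[1.5,0,0,0,0,0]])

```text
t: 5.2
eef_pos: [595.4, -72.7, 75.0]
tcp_rot: [-1.59, 1.568, -1.351]
ft_force: [0.3, -0.0, 0.4]
opening: 0.006
```

Emit:
step_arm(rows=[[1.5,0,0,0,0,0],[1.5,0,0,0,0,0]])

```text
t: 5.45
eef_pos: [595.4, -72.7, 71.8]
tcp_rot: [-1.542, 1.568, -1.303]
ft_force: [-0.3, 0.0, -0.9]
opening: 0.001
```

Emit:
step_arm(rows=[[1.5,0,0,0,0,0],[1.5,0,0,0,0,0]])

```text
t: 5.7
eef_pos: [595.5, -72.8, 68.7]
tcp_rot: [-1.522, 1.567, -1.283]
ft_force: [0.6, -0.5, 0.9]
opening: 0.003
```

Emit:
step_arm(rows=[[1.5,0,0,0,0,0],[1,0,0,0,0,0]])

```text
t: 5.95
eef_pos: [595.4, -72.7, 65.9]
tcp_rot: [-1.563, 1.568, -1.324]
ft_force: [-0.3, -0.1, -0.2]
opening: 0.006
```

```bash
python3 - <<'E'
from h import *
T=tcp();p=T[:3,3];print(p,env.state()['ft_force'],env.state()['joints'])
im=env.read_camera('wrist');cv2.imwrite('pics/wrist4.png',im[160:320,200:420,::-1].repeat(3,0).repeat(3,1))
im=env.read_camera('side'); c=im[190:330,295:450]; cv2.imwrite('pics/side4.png',cv2.resize(c,None,fx=4,fy=4,interpolation=cv2.INTER_CUBIC)[:,:,::-1])
E
```

```text
[595.42096611 -72.71792002  65.90075487] [-0.306686   -0.13960496 -0.15105094] [-0.23022761  0.61618355  1.75053203 -0.00412964  0.77338969 -0.46630093]
```

View pics/side4.png

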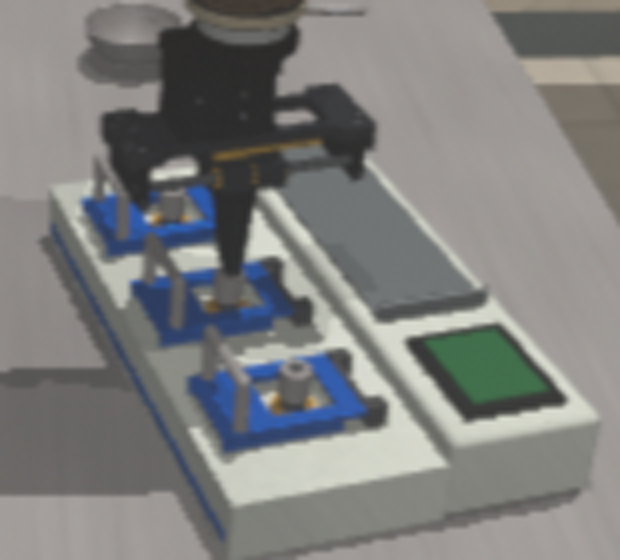

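View pics/wrist4.png

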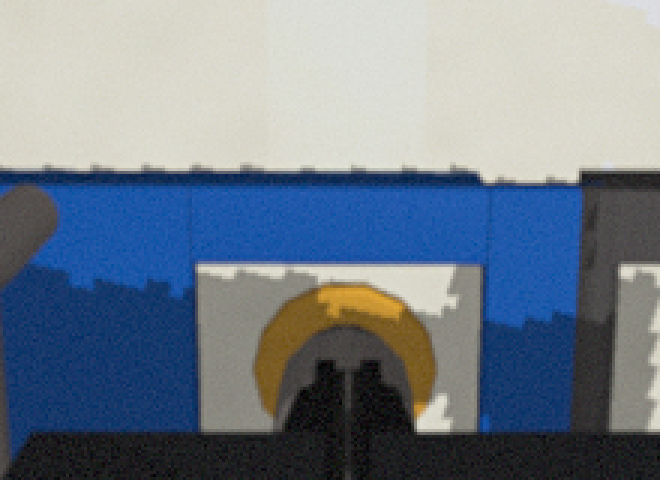

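Emit:
step_arm(rows=[[1,0,0,0,0,0],[1,0,0,0,0,0]])

```text
t: 6.3
eef_pos: [595.5, -72.8, 64.0]
tcp_rot: [-1.497, 1.567, -1.258]
ft_force: [-0.8, 0.2, 2.9]
opening: 0.006
```

Emit:
step_arm(rows=[[1,0,0,0,0,0],[1,0,0,0,0,0]])

```text
t: 6.55
eef_pos: [595.5, -72.8, 62.2]
tcp_rot: [-1.454, 1.567, -1.215]
ft_force: [-2.4, -0.3, 3.7]
opening: 0.004
```

Emit:
step_arm(rows=[[1.5,0,0,0,0,0],[1.5,0,0,0,0,0]])

```text
t: 6.8
eef_pos: [595.5, -72.8, 59.2]
tcp_rot: [-1.415, 1.567, -1.176]
ft_force: [-1.8, 1.1, 2.8]
opening: 0.003
```

Emit:
step_arm(rows=[[1.5,0,0,0,0,0],[1.5,0,0,0,0,0]])

```text
t: 7.05
eef_pos: [595.8, -72.8, 57.1]
tcp_rot: [-1.245, 1.567, -1.006]
ft_force: [-7.3, 1.2, 26.8]
opening: 0.006
```

Emit:
step_arm(rows=[[0.7,0,0,0,0,0],[0.3,0,0,0,0,0]])

```text
t: 7.3
eef_pos: [595.6, -72.8, 57.3]
tcp_rot: [-1.22, 1.566, -0.981]
ft_force: [-2.6, 0.2, 4.3]
opening: 0.007
```

Emit:
step_arm(rows=[[1.2,0,0,0,0,0],[1.2,0,0,0,0,0]])

```text
t: 7.55
eef_pos: [595.8, -72.8, 57.1]
tcp_rot: [-1.053, 1.565, -0.814]
ft_force: [-6.4, 1.9, 19.0]
opening: 0.004
```

Contact came at TCP z≈64.2 and the bolt gave at about 3 N, then stopped hard at 57.1. That is the 7 mm travel, so the middle bolt is the loose one. The real fingertips are about 14 mm above the reported TCP. I'll back off and look.

Emit:
step_arm(rows=[[-6,0,0,0,0,0],[-15,0,0,0,0,0],[-20,0,0,0,0,0],[-15,0,0,0,0,0],[0,0,0,0,0,0]])

```text
t: 8.18
eef_pos: [595.9, -72.7, 116.3]
tcp_rot: [-0.973, 1.564, -0.733]
ft_force: [-0.2, -0.6, 0.5]
opening: 0.003
```

```bash
python3 - <<'E'
from h import *
T=tcp()
im=env.read_camera('wrist');cv2.imwrite('pics/wrist5.png',im[:,:,::-1])
to((547.5,-86,110),13.8)
im=env.read_camera('side'); c=im[190:330,295:450]; cv2.imwrite('pics/side5.png',cv2.resize(c,None,fx=4,fy=4,interpolation=cv2.INTER_CUBIC)[:,:,::-1])
np.save('T5.npy',T)
E
```

```text
t 8.22 pos [595.6 -72.6 115.6] F [-0.6 -0.9 -0.5] open 0.4
shift [  5.5  -1.6 -49.9] rot [-0.002  0.003  0.005]
```

View pics/side5.png

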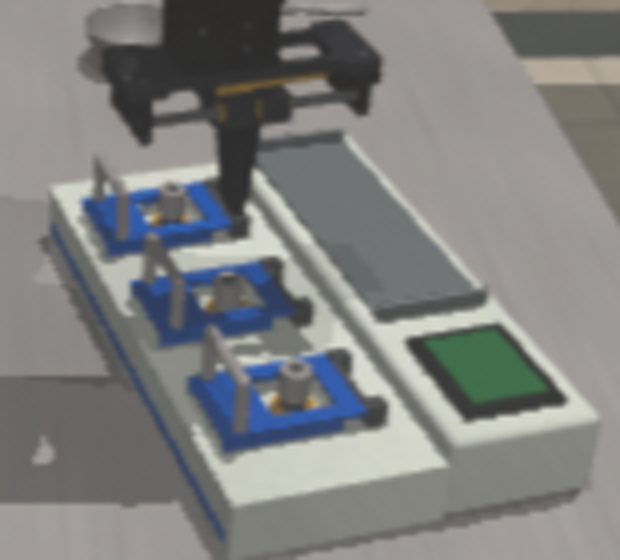

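View pics/wrist5.png

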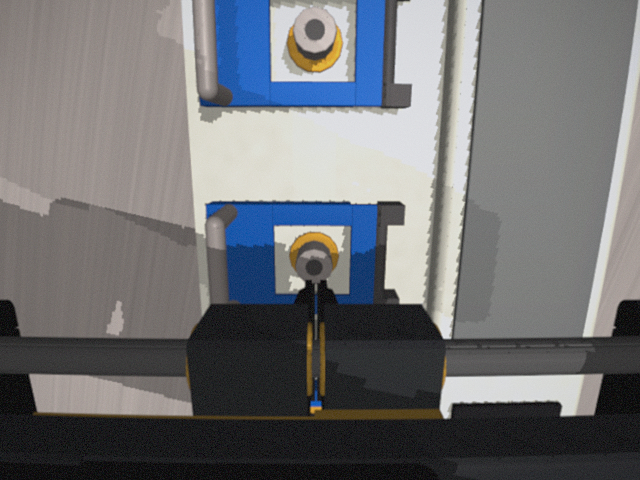

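The middle head now sits visibly lower: about (230,282) in the side crop, where it was about 270 before. The middle bar is at column 217 in the wrist view. Next I'll measure the bar.

```bash
python3 - <<'E'
from h import *
T=np.load('T5.npy')
H=plane('wrist',[(216.5,240),(218,290),(206,90)],99,T); B=plane('wrist',[(314,267)],71,T)
Ti=np.linalg.inv(T)
f=lambda P:(P-T[:3,3])@T[:3,:3]
print(H.round(1),f(H).round(1),B.round(1),f(B).round(1))
# post top corner of bar left end -> y
print(f(plane('wrist',[(217,212)],99,T)).round(1))
E
```

```text
[[542.9 -63.3  99. ]
 [548.3 -89.5  99. ]
 [525.3   5.6  99. ]] [[ 17.   21.7 -49.4]
 [ 17.1  -4.9 -50.3]
 [ 16.6  92.9 -50.1]] [[595.8 -74.4  71. ]] [[45.3 -1.4 -0.7]]
[[ 16.9  35.9 -48.2]]
```

Emit:
step_arm(rows=[[0,-1,-15,0,0,0],[0,-0.5,-18,0,0,0],[0,0,-13,0,0,0],[0,0,-3,0,0,0],[0,0,0,0,0,0]], grip=38)

```text
t: 8.9
eef_pos: [543.4, -86.3, 112.7]
tcp_rot: [-2.304, 1.568, -2.066]
ft_force: [0.5, -0.5, -0.6]
opening: 0.392
```

```bash
python3 - <<'E'
from h import *
T=tcp()
im=env.read_camera('wrist');cv2.imwrite('pics/wrist6.png',im[:,:,::-1])
to((547.2,-86,63),13.8)
im=env.read_camera('side'); c=im[190:330,295:450]; cv2.imwrite('pics/side6.png',cv2.resize(c,None,fx=4,fy=4,interpolation=cv2.INTER_CUBIC)[:,:,::-1])
E
```

```text
t 8.95 pos [543.6 -86.2 112.6] F [-0.5  0.2  0.1] open 37.8
shift [49.6 -0.5  3.7] rot [-0.002 -0.002  0.002]
```

View pics/side6.png

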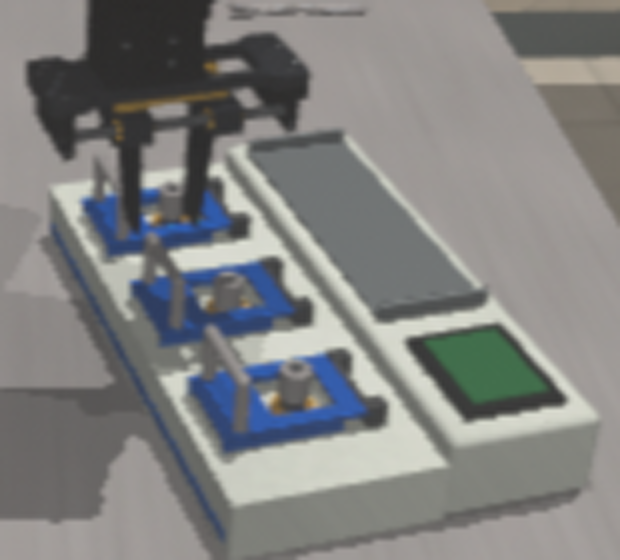

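View pics/wrist6.png

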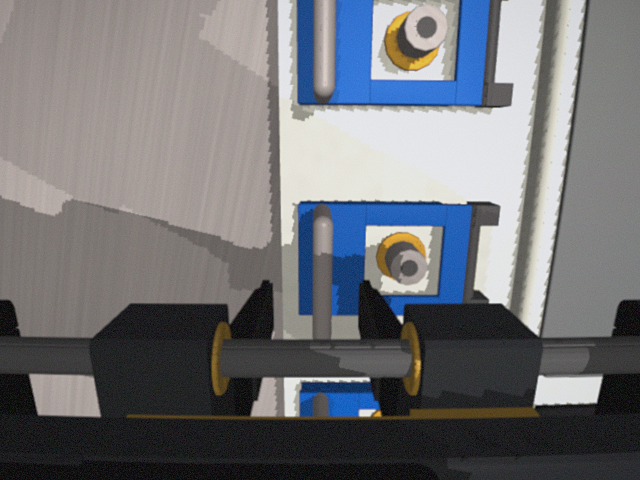

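The wrist view shows the bar at column 322 between the fingertips at about 270 and 362. I'll shift 3.5 mm back and descend.

Emit:
step_arm(rows=[[6,0,3.5,0,0,0],[10,0,0,0,0,0],[10,0,0,0,0,0],[10,0,0,0,0,0],[7,0,0,0,0,0],[4,0,0,0,0,0],[0,0,0,0,0,0]])

```text
t: 9.88
eef_pos: [547.6, -85.1, 61.2]
tcp_rot: [-2.667, 1.567, -2.427]
ft_force: [-0.3, -0.3, -0.0]
opening: 0.399
```

```bash
python3 - <<'E'
from h import *
T=tcp()
im=env.read_camera('wrist');cv2.imwrite('pics/wrist7.png',im[:,:,::-1])
to((547.2,-86,63),13.8)
im=env.read_camera('side'); c=im[190:330,295:450]; cv2.imwrite('pics/side7.png',cv2.resize(c,None,fx=4,fy=4,interpolation=cv2.INTER_CUBIC)[:,:,::-1])
E
```

```text
t 9.93 pos [547.7 -85.1  61.4] F [-0.1 -0.   0.1] open 38.0
shift [-1.6 -0.7 -0.8] rot [-0.001 -0.003  0.002]
```

View pics/side7.png

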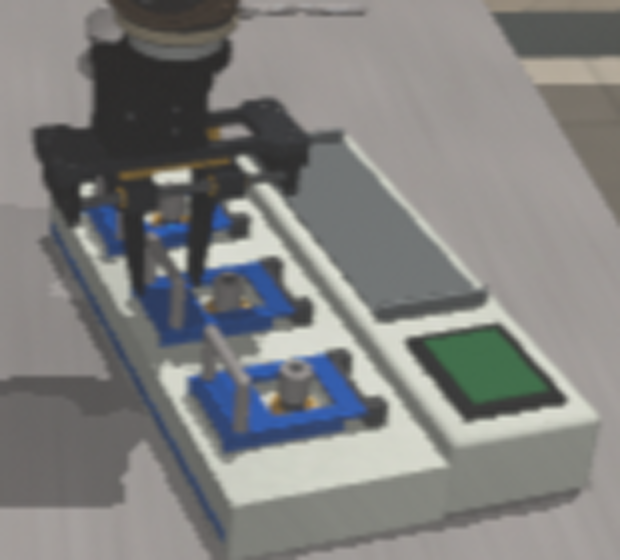

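View pics/wrist7.png

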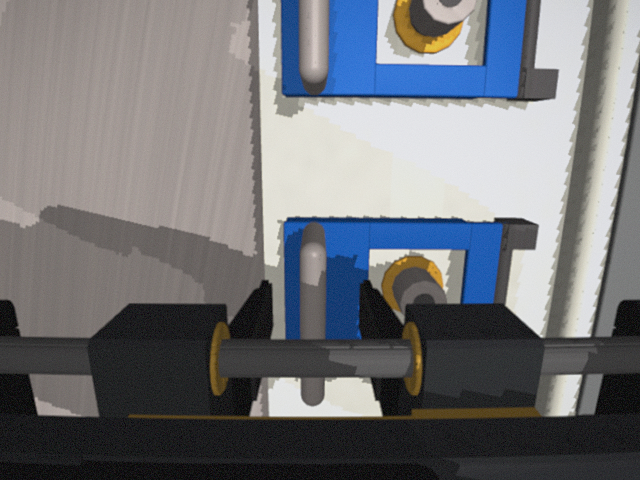

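The bar (col 313, rows 230–400) lies between the fingers, centred. I'll close on it.

Emit:
step_arm(rows=[[0,0,0,0,0,0],[0,0,0,0,0,0],[0,0,0,0,0,0],[0,0,0,0,0,0],[0,0,0,0,0,0],[0,0,0,0,0,0]], grip=0)

```text
t: 10.72
eef_pos: [546.4, -85.6, 62.3]
tcp_rot: [-2.758, 1.566, -2.518]
ft_force: [1.8, -0.6, -1.6]
opening: 0.095
```

Emit:
step_arm(rows=[[-4.5,0,2,0,0,0],[-4.5,0,2.3,0,0,0],[-4.2,0,2.5,0,0,0],[-4.2,0,2.7,0,0,0]])

```text
t: 11.22
eef_pos: [555.7, -83.3, 80.3]
tcp_rot: [-2.922, 1.564, -2.681]
ft_force: [0.1, -2.0, -1.7]
opening: 0.099
```

```bash
cat >> h.py <<'E'
def arc(p0=(546.4,-85.6,62.3),psi=13.8):
    p=env.state()['eef_pos']-p0; a=np.radians(psi)
    b=p[0]*np.cos(a)+p[1]*np.sin(a)-90; l=-p[0]*np.sin(a)+p[1]*np.cos(a); u=p[2]+38.5
    print('back/up rel hinge',b,u,'r',np.hypot(b,u),'theta',np.arctan2(u,-b)-np.arctan2(38.5,90),'lat',l,env.state()['ft_force'],env.state()['opening']*95.1)
E
python3 -c "
from h import *
arc()"
```

```text
back/up rel hinge -80.469669437764 56.51108653544631 r 98.3304154412037 theta 0.2080238365108466 lat 0.004372781829068639 [ 0.06767837 -2.00889003 -1.73625568] 9.392103867396255
```

Tracking the arc well (r = 98.3, θ ≈ 0.21) with low forces. I'll continue.

Emit:
step_arm(rows=[[-3.8,0,3,0,0,0],[-3.8,0,3,0,0,0],[-3.5,0,3.4,0,0,0],[-3.5,0,3.4,0,0,0],[-3.2,0,3.7,0,0,0],[-3.1,0,3.7,0,0,0]])

```text
t: 11.98
eef_pos: [575.5, -78.6, 103.3]
tcp_rot: [-2.967, 1.561, -2.726]
ft_force: [-2.4, -3.3, -0.3]
opening: 0.098
```

```bash
python3 -c "
from h import *
arc()
im=env.read_camera('side'); c=im[170:330,295:450]; cv2.imwrite('pics/side8.png',cv2.resize(c,None,fx=3.7,fy=3.7,interpolation=cv2.INTER_CUBIC)[:,:,::-1])"
```

```text
back/up rel hinge -60.09266981885591 79.49530706457818 r 99.65256048516571 theta 0.519291454792628 lat -0.11427059797148775 [-2.36766042 -3.3181024  -0.30690074] 9.29365672109103
```

View pics/side8.png

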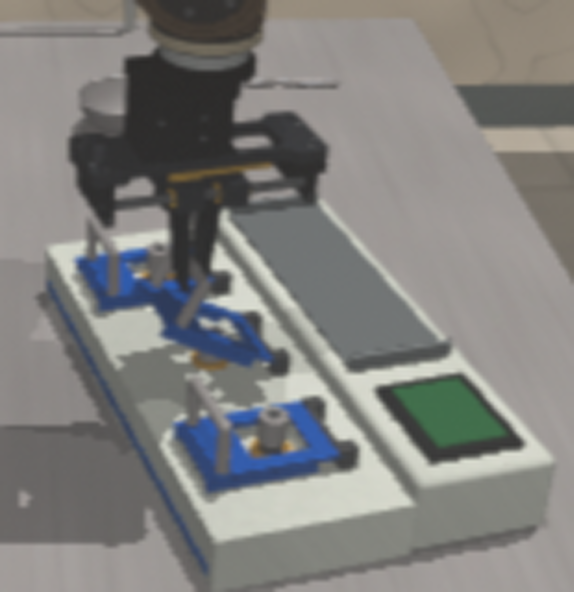

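The cover is about half open with the handle in the fingers. I'll continue, with slightly less upward motion.

Emit:
step_arm(rows=[[-2.4,0,3.9,0,0,0],[-2.3,0,4.0,0,0,0],[-2.1,0,4.2,0,0,0],[-2.0,0,4.3,0,0,0],[-1.8,0,4.5,0,0,0],[-1.6,0,4.5,0,0,0]])

```text
t: 12.78
eef_pos: [600.2, -72.7, 118.9]
tcp_rot: [-2.899, 1.56, -2.658]
ft_force: [-3.4, -2.6, 5.2]
opening: 0.093
```

```bash
python3 -c "
from h import *
arc();to((0,0,0),13.8)"
```

```text
back/up rel hinge -34.69394946203992 95.10378666163328 r 101.23438332234772 theta 0.8167760572732399 lat -0.3142515847991625 [-3.43998239 -2.62175143  5.17525037] 8.875752627017588
t 12.78 pos [600.2 -72.7 118.9] F [-3.4 -2.6  5.2] open 8.9
shift [ 124.4  214.3 -564.1] rot [ 0.    -0.011  0.003]
```

Emit:
step_arm(rows=[[0.5,0,4.2,0,0,0],[0.3,0,4.2,0,0,0],[0.2,0,4,0,0,0],[0,0,3,0,0,0],[0,0,0,0,0,0]])

```text
t: 13.4
eef_pos: [617.6, -68.7, 123.0]
tcp_rot: [-2.248, 1.564, -2.007]
ft_force: [-0.6, -3.0, -0.7]
opening: 0.094
```

```bash
python3 -c "
from h import *
arc()
im=env.read_camera('side'); c=im[170:330,295:450]; cv2.imwrite('pics/side9.png',cv2.resize(c,None,fx=3.7,fy=3.7,interpolation=cv2.INTER_CUBIC)[:,:,::-1])
im=env.read_camera('wrist');cv2.imwrite('pics/wrist9.png',im[:,:,::-1]);im=env.read_camera('top');cv2.imwrite('pics/top9.png',im[:,:,::-1])
arc()"
```

```text
back/up rel hinge -16.86366106210214 99.19628819370772 r 100.61951428935929 theta 0.9981822124205948 lat -0.5282406713467651 [-0.59437878 -3.04002957 -0.73609786] 8.909769935934044
back/up rel hinge -17.152407184458212 99.10150269222606 r 100.57491192180456 theta 0.9951939100064067 lat -0.5188702681360979 [-1.98454232 -2.33744275  1.72837428] 8.929693371796482
```

View pics/side9.png

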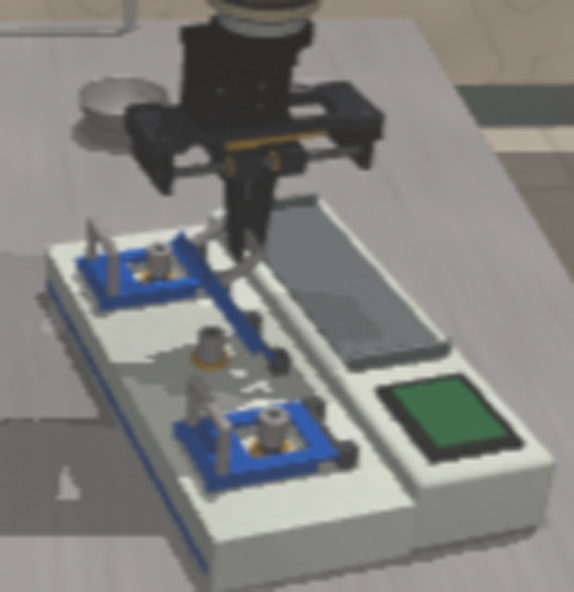

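View pics/wrist9.png

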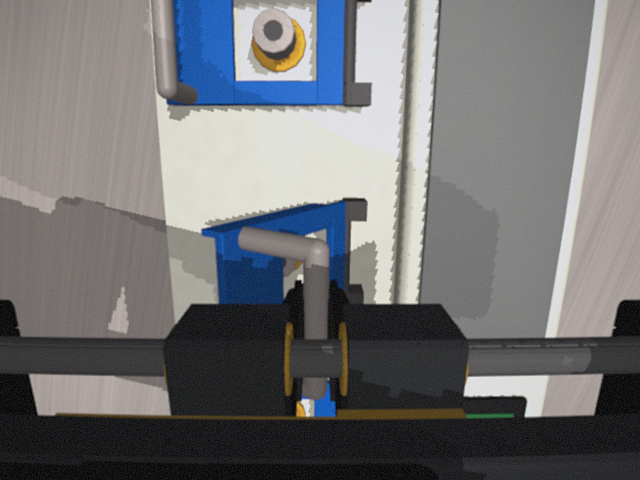

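View pics/top9.png

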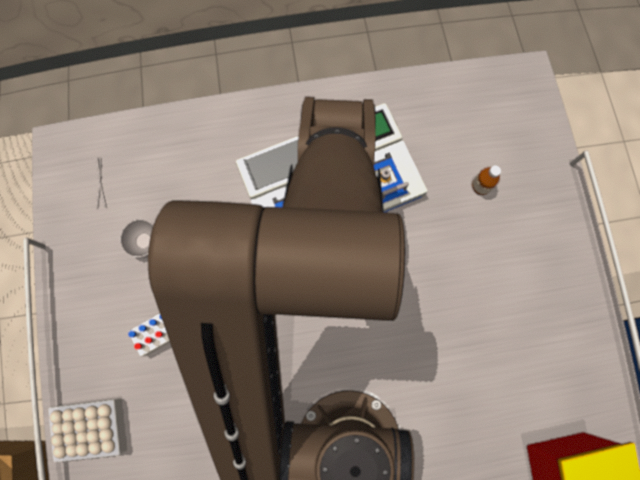

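The cover stands at about 1.0 rad with the bar held between the fingers. The other covers, bowl, bottle and rack are unmoved. I'll hold briefly to check it is steady.

Emit:
step_arm(rows=[[0,0,0,0,0,0],[0,0,0,0,0,0],[0,0,0,0,0,0],[0,0,0,0,0,0]])

```text
t: 14.05
eef_pos: [617.2, -68.7, 122.9]
tcp_rot: [-2.325, 1.564, -2.084]
ft_force: [-2.2, -2.5, 1.8]
opening: 0.095
```

```bash
python3 -c "
from h import *
arc();print(env.state()['qvel'].round(4))
im=env.read_camera('side'); c=im[170:330,295:450]; cv2.imwrite('pics/side10.png',cv2.resize(c,None,fx=3.7,fy=3.7,interpolation=cv2.INTER_CUBIC)[:,:,::-1])
arc();env.job_done()"
```

```text
back/up rel hinge -17.25364387226591 99.06836285976915 r 100.55957809470894 theta 0.9941457215478078 lat -0.49187014114095007 [-2.16540967 -2.48847527  1.83848811] 9.05129277654627
[-0.0005 -0.0001  0.0003 -0.0017  0.0001 -0.0002]
back/up rel hinge -17.255372698651584 99.07231397938632 r 100.56376725341725 theta 0.9941355263181835 lat -0.5419782398001836 [-1.16885565 -1.63654339  1.19189986] 9.074065737473644
the job is handed in; nothing more can be done
```

View pics/side10.png

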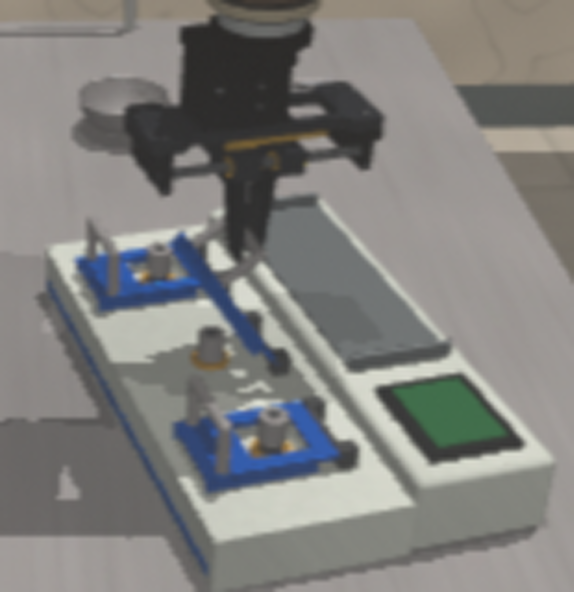

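The middle bolt was the loose one. I pushed it down about 7 mm to its hard stop and handed the job in holding its cover about 1.0 rad open (fully open is 1.2).

- **Bolt:** it gave at about 3 N over roughly 7 mm, then stopped hard under 19–27 N. It was the first one I tapped, so I never tapped the other two.
- **Cover:** the last checks showed the grip closed on the bar (9 mm opening), forces around 2 N and the arm still. The 0.99 rad angle comes from the tool's path, and the last side picture agrees. The job was handed in at about 14 s of the 51 s allowed.
- **Rest of the scene:** in the last pictures the left and right covers were shut and the bowl, bottle and rack looked undisturbed. The arm hid part of the rack and bowl in the last top view.

Two things disagreed:
- **Fingertip position:** the real tips met the bolt about 14 mm above the reported TCP, not 25 mm ahead of it as stated. I went by contact and the pictures instead.
- **Lift path:** the tool drifted about 2–3 mm outside the ideal arc during the lift. The grip held.

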